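Put the swapped reagent bottles back on their coasters

TASK

The four reagent bottles are standing on each other's drip coasters: move each one to the coaster of its cap's colour, standing upright inside the rim. Every coaster holds one bottle, so use the empty white coaster to park a bottle on the way (it ends up empty again), and never stand or lay a bottle on the bare bench. Do not knock a bottle over, and leave the glass flask where it stands.

Things in the scene. Friction and masses are not known exactly. Their poses are not given: they have to be found in the camera images.
- bottle_red: the reagent bottle with the red screw cap: upright white plastic bottle, round, 47 mm in diameter up to a shoulder about 65 mm above its foot, red cap 33 mm in diameter, 102 mm high in all, 0.14 to 0.28 kg; all four bottles are alike but for the cap (all have a label with a blue stripe). Origin: centre of the underside, z up; round, so its yaw does not matter. Grip it across the 47 mm body.
- bottle_yellow: the reagent bottle with the yellow screw cap: upright white plastic bottle, round, 47 mm in diameter up to a shoulder about 65 mm above its foot, yellow cap 33 mm in diameter, 102 mm high in all, 0.14 to 0.28 kg; all four bottles are alike but for the cap (all have a label with a blue stripe). Origin: centre of the underside, z up; round, so its yaw does not matter. Grip it across the 47 mm body.
- bottle_green: the reagent bottle with the green screw cap: upright white plastic bottle, round, 47 mm in diameter up to a shoulder about 65 mm above its foot, green cap 33 mm in diameter, 102 mm high in all, 0.14 to 0.28 kg; all four bottles are alike but for the cap (all have a label with a blue stripe). Origin: centre of the underside, z up; round, so its yaw does not matter. Grip it across the 47 mm body.
- bottle_purple: the reagent bottle with the purple screw cap: upright white plastic bottle, round, 47 mm in diameter up to a shoulder about 65 mm above its foot, purple cap 33 mm in diameter, 102 mm high in all, 0.14 to 0.28 kg; all four bottles are alike but for the cap (all have a label with a blue stripe). Origin: centre of the underside, z up; round, so its yaw does not matter. Grip it across the 47 mm body.
- coaster_red: round red drip coaster, fixed to the bench, 90 mm in diameter: a floor 72 mm across that lies 6 mm above the bench, inside a rim 9 mm wide and 12 mm high; the home of the bottle with the cap of this colour. It holds one bottle. Origin: centre of its underside, on the bench; z up.
- coaster_yellow: round yellow drip coaster, fixed to the bench, 90 mm in diameter: a floor 72 mm across that lies 6 mm above the bench, inside a rim 9 mm wide and 12 mm high; the home of the bottle with the cap of this colour. It holds one bottle. Origin: centre of its underside, on the bench; z up.
- coaster_green: round green drip coaster, fixed to the bench, 90 mm in diameter: a floor 72 mm across that lies 6 mm above the bench, inside a rim 9 mm wide and 12 mm high; the home of the bottle with the cap of this colour. It holds one bottle. Origin: centre of its underside, on the bench; z up.
- coaster_purple: round purple drip coaster, fixed to the bench, 90 mm in diameter: a floor 72 mm across that lies 6 mm above the bench, inside a rim 9 mm wide and 12 mm high; the home of the bottle with the cap of this colour. It holds one bottle. Origin: centre of its underside, on the bench; z up.
- coaster_white: round white drip coaster, fixed to the bench, 90 mm in diameter: a floor 72 mm across that lies 6 mm above the bench, inside a rim 9 mm wide and 12 mm high; the spare coaster, nobody's home; empty at the start. It holds one bottle. Origin: centre of its underside, on the bench; z up.
- flask: clear conical glass flask with a plug, base 80 mm in diameter, 145 mm high, standing behind the coasters; a bystander. Origin: centre of the underside.
Mind the look-alikes: they are no part of the job. What is shaped like the bottle_purple but black or pink is not meant.

How it is judged:
On the way:
1. a bottle is parked, upright and let go, on the white coaster (((horizontal distance between bottle_red and coaster_white below 0.015 m and z of bottle_red in the frame of coaster_white below 0.009 m and angle between bottle_red's own z axis and vertical below 0.08 rad and linear speed of bottle_red below 0.02 m/s and contact force between the fingers and bottle_red below 0.1 N) or (horizontal distance between bottle_yellow and coaster_white below 0.015 m and z of bottle_yellow in the frame of coaster_white below 0.009 m and angle between bottle_yellow's own z axis and vertical below 0.08 rad and linear speed of bottle_yellow below 0.02 m/s and contact force between the fingers and bottle_yellow below 0.1 N) or (horizontal distance between bottle_green and coaster_white below 0.015 m and z of bottle_green in the frame of coaster_white below 0.009 m and angle between bottle_green's own z axis and vertical below 0.08 rad and linear speed of bottle_green below 0.02 m/s and contact force between the fingers and bottle_green below 0.1 N) or (horizontal distance between bottle_purple and coaster_white below 0.015 m and z of bottle_purple in the frame of coaster_white below 0.009 m and angle between bottle_purple's own z axis and vertical below 0.08 rad and linear speed of bottle_purple below 0.02 m/s and contact force between the fingers and bottle_purple below 0.1 N))), for 0.2 s.
At the end, for the whole second after the job is handed in: Each of the four bottles stands upright (within 0.08 rad), released and at rest, inside the rim of the coaster of its cap's colour: on the floor (foot less than 9 mm above the bench) and within 15 mm of the coaster's centre. The white coaster is thereby empty (horizontal distance between bottle_red and coaster_red below 0.015 m and z of bottle_red in the frame of coaster_red below 0.009 m and angle between each of bottle_red, bottle_yellow, bottle_green, bottle_purple's own z axis and vertical below 0.08 rad and linear speed of each of bottle_red, bottle_yellow, bottle_green, bottle_purple below 0.02 m/s and horizontal distance between bottle_yellow and coaster_yellow below 0.015 m and z of bottle_yellow in the frame of coaster_yellow below 0.009 m and horizontal distance between bottle_green and coaster_green below 0.015 m and z of bottle_green in the frame of coaster_green below 0.009 m and horizontal distance between bottle_purple and coaster_purple below 0.015 m and z of bottle_purple in the frame of coaster_purple below 0.009 m); the robot touches nothing.
It fails at once if a bottle is set down on the bare bench (height (world z) of any of bottle_red, bottle_yellow, bottle_green, bottle_purple below 0.003 m).
It fails at once if a bottle is knocked over (tilted by more than 0.7 rad) (angle between any of bottle_red, bottle_yellow, bottle_green, bottle_purple's own z axis and vertical above 0.7 rad).
It fails at once if the flask is moved by more than 20 mm or tipped (distance of flask from where it was at the start of the episode above 0.02 m or angle between flask's own z axis and vertical above 0.3 rad).
It also fails if it takes over 134 s, if anything falls off the work surface, if the arm or the gripper's body presses on something with over 40 N, if the wrist force passes 120 N, or if a joint passes its speed limit or range.

ROBOT

A 6-joint arm with a two-finger parallel gripper is mounted at the origin on a cart in front of the work surface, level with it; the furniture and walls round the work are solid. World frame = base frame: x ahead of the robot, y to its left, z up, the work surface at z = 0. Lengths are in m, angles in rad, forces in N, time in s.
With the tool pointing down it reaches from about 0.35 to 0.95 m from the base axis. Payload 17.4 kg.
Tool frame: the origin (TCP) lies at the very end of the fingers, on their centre line; the grasp point (between the pads) lies 19 mm behind it; z points along the fingers, y is the line along which they close (so a half turn about z gives the same grasp; the last joint's range is limited). The gripper opens to 93 mm and grips with 3 to 60 N. Pads are 15 mm wide; open, the fingers measure 128 mm over their backs; the gripper's body (75 mm by 188 mm) begins 65 mm behind the grasp point.
Start: joints at [1.295, 0.116, 1.442, -0, 1.584, -0.038], TCP at [0.159, 0.656, 0.219] pointing down, gripper open.
Joint ranges: [-2.83, 2.83], [-0.83, 2.19], [0.07, 2.5], [-1.14, 4.28], [0.01, 3], [-2.97, 2.97]. Speed limits (rad/s): [1.89, 1.89, 2.22, 3.14, 3.14, 3.14].

INTERFACE

Orientations are given as a unit quaternion [w, x, y, z].
In Python, from workcell import readout, imaging, robot, spotter gives the robot as it stands.
- The arm moves only by the tool arm_command, never from a script. Its argument "deltas" is a list that holds one entry, the list of rows, each a list of 7 numbers: the opening, from 0 (shut) to 1 (fully open), then the shift along the tool's x, y, z in units of 0.15 m (1.0 is 0.15 m), then the turn, a rotation vector about the tool's x, y, z in units of 180 degrees (1.0 is 180 degrees). A call has 1 to 10 rows; each row is the pose to reach, as a shift and turn from the pose commanded when the call began, along the tool's axes at that moment, turning the shorter way round; what a row does not reach only later rows make up. A row lasts 1/12 s, in which the tool goes at most 41.7 mm and 7.16 degrees, less where a joint would pass 70% of its speed; a pose out of reach is approached as far as the arm can. A call with a number of a shift or a turn outside -1 to 1 is refused whole. A call with a gripper value outside its range is refused whole. The fingers move at their own pace and stop on an object; "grip_force" is the grip in N (left out, the last holds). Time passes only in rows, so rows that repeat a pose let the fingers close. It gives the time, the measured TCP pose, the force, the opening and the grip force at its end, in the units of the state.
- readout.sense(): the state, without advancing time (a new reading comes with each control period).
- imaging.read_camera(name): name is "side" or "top"; returns (picture, depth): 384x512x3 uint8, red, green, blue; 384x512 float32, m along the optical axis (not along the pixel's ray), 0 where there is no reading.
- imaging.calibration(name): a dict with "fov_y" (degrees; the focal length in pixels is half the picture's height over the tangent of half this angle, whatever the lens; pixels are square), "cx", "cy" (the principal point, pixels), "k1" (the pictures are not rectified: a ray, as slopes to the right and down, at radius r is drawn at 1 + k1 r^2 times it, then the intrinsics apply), "R" (3x3) and "t" (3): a world point X has camera coordinates R X + t. Camera axes: x right, y down, z forward; pixel columns grow to the right and rows downward; lengths in m; the calibration is good to about 2 mm. A picture is of the moment at which its call begins. calibration takes no time and is no camera call.
- robot.finish_job(): hands the job in; it is judged then, once.
Trained networks look in the newest picture that a camera, given by its name, has taken for a name from the list of things; names that differ only in an ending like _2 or _b are one class to them, and where a whole thing is asked for, a point or a joint stands for the part that bears it (a point fixed in the world has none). Each returns a list of dicts, best first, with "confidence" (0 to 1); they miss things now and then, are a little off and sometimes report something else, mostly with a low value. They report only what shows in the picture. A call takes as long as a camera call. They do not tell look-alikes from the thing itself.
- spotter.search_frame(camera, thing): "box" ([left, top, right, bottom] in pixels, round what is visible of it).
- spotter.masks_of(camera, thing): "region" (384x512 bool, what is visible of it) and "box" ([left, top, right, bottom] in pixels, round what is visible of it).
- spotter.landmark_of(camera, thing): "at" ([column, row] in pixels: a listed point, or the origin of a listed thing).
The state is a dict: "t": time; "joints": joint angles; "qvel": joint speeds; "joint_efforts": joint torques, N m; "ee_pos": TCP position; "tool_rot": TCP orientation; "wrist_force": force on the tool from outside, world axes, zero at the start; "wrist_torque": the same for the moment, N m; "width": opening from 0.0 (shut) to 1.0 (fully open); "gripper_force": force on a finger pad.
Only numpy, scipy, OpenCV 4.12 (cv2) and the standard library are available. Lean on these libraries where they do the work, as an engineer would, in place of code of your own. Each camera call takes 0.05 s, during which the arm holds its last target. There are 200 camera calls.

## Working session

There is one attempt and no reset: what is moved stays moved. The work goes in short steps, Python scripts to look and compute and a tool call to move; the robot and the scene stay as the last step left them, time stands still between calls to the robot, and variables do not carry over. Pictures are saved under pics/ and viewed, at most 14 in all, crops included, and the job is handed in when it is done.

Besides the shell and the picture viewer there is one more tool, called after "Request:" as name(argument=value, ...), one argument or row to a line, values as JSON. arm_command: Moves the arm, as the interface text tells. Its arguments: {"type":"object","properties":{"deltas":{"type":"array","items":{"type":"array","items":{"type":"array","items":{"type":"number"}}}},"grip_force":{"type":"number"}},"required":["deltas"]}

```bash
mkdir -p pics
cat > h.py <<'E'
import numpy as np, cv2
from workcell import readout, imaging, robot, spotter
def K(name):
    c=imaging.calibration(name); f=192/np.tan(np.radians(c["fov_y"])/2); return c,f
def ray(name,u,v):
    c,f=K(name); d=np.array([(u-c["cx"])/f,(v-c["cy"])/f]); s=d.copy()
    for _ in range(20): s=d/(1+c["k1"]*(s@s))
    R=np.array(c["R"]);t=np.array(c["t"])
    return -R.T@t, R.T@np.array([s[0],s[1],1])
def onplane(name,u,v,z):
    o,d=ray(name,u,v); return o+d*(z-o[2])/d[2]
def atdepth(name,u,v,dep):
    o,d=ray(name,u,v); return o+d*dep
E
python3 - <<'E'
from h import *
for n in("top","side"):
    p,d=imaging.read_camera(n); cv2.imwrite(f"pics/{n}0.png",p[:,:,::-1]); np.save(f"{n}0.npy",d)
    c=imaging.calibration(n); print(n,c["fov_y"],c["k1"],ray(n,256,192))
    for th in ["bottle_red","bottle_yellow","bottle_green","bottle_purple","coaster_red","coaster_yellow","coaster_green","coaster_purple","coaster_white","flask"]:
        for r in spotter.search_frame(n,th)[:2]:
            b=r["box"]; print(th,round(r["confidence"],2),np.round(b), np.round(onplane(n,(b[0]+b[2])/2,(b[1]+b[3])/2,.012 if 'co' in th else .1),3))
print(readout.sense())
E
```

```text
top 52.74289867685347 -0.09792662471282251 (array([ 0.41837623, -0.00744106,  1.0215083 ]), array([ 0.11248404, -0.00645345, -0.99363902]))
bottle_yellow 0.65 [176. 210. 201. 227.] [0.459 0.147 0.1  ]
bottle_green 0.79 [302. 209. 320. 228.] [ 0.459 -0.145  0.1  ]
bottle_purple 0.8 [115. 191. 142. 212.] [0.498 0.293 0.1  ]
bottle_purple 0.8 [250. 225. 264. 240.] [ 0.426 -0.016  0.1  ]
coaster_red 0.57 [115. 187. 146. 219.] [0.502 0.317 0.012]
coaster_yellow 0.65 [290. 199. 323. 238.] [ 0.464 -0.146  0.012]
coaster_green 0.76 [230. 179. 271. 213.] [0.522 0.001 0.012]
coaster_purple 0.8 [177. 205. 208. 236.] [0.456 0.151 0.012]
coaster_white 0.59 [353. 190. 386. 224.] [ 0.494 -0.314  0.012]
flask 0.6 [281. 134. 312. 171.] [ 0.619 -0.11   0.1  ]
side 45.285126276438014 -0.1088712156798501 (array([ 0.12671581, -1.05926093,  0.50308289]), array([ 0.3485311 ,  0.85648235, -0.380781  ]))
bottle_red 0.65 [238. 165. 254. 191.] [ 0.508 -0.058  0.1  ]
bottle_yellow 0.84 [201. 153. 214. 188.] [0.433 0.026 0.1  ]
bottle_green 0.56 [232. 190. 254. 239.] [ 0.425 -0.257  0.1  ]
bottle_purple 0.75 [20
[... 434 characters left out ...]
ts': array([ 1.29518902e+00,  1.15981539e-01,  1.44160926e+00, -2.55086728e-06,
        1.58399928e+00, -3.78008481e-02]), 'qvel': array([-5.16124543e-04, -4.55164103e-04, -2.39430695e-04,  4.94252266e-04,
       -3.54247799e-05,  9.71338059e-04]), 'joint_efforts': array([ 2.80157125e-03, -7.21066189e+01, -6.22743273e+01,  7.82588264e-02,
        1.86143978e-02,  3.77290894e-05]), 'ee_pos': array([0.15902085, 0.65600172, 0.21865283]), 'tool_rot': array([1.46036606e-06, 1.18623268e-01, 9.92939334e-01, 1.07103673e-06]), 'wrist_force': array([ 0.02761383, -0.17692431, -0.20040927]), 'wrist_torque': array([-0.04392677, -0.02196664,  0.04285535]), 'gripper_force': 0.0, 'width': 1.000177476253744}
```

Run:
```python
import cv2
a=cv2.imread("pics/top0.png")[120:260,90:410]; cv2.imwrite("pics/topc.png",cv2.resize(a,None,fx=2.5,fy=2.5,interpolation=cv2.INTER_CUBIC))
a=cv2.imread("pics/side0.png")[90:270,130:370]; cv2.imwrite("pics/sidec.png",cv2.resize(a,None,fx=3,fy=3,interpolation=cv2.INTER_CUBIC))
```

```text
(no output)
```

View pics/topc.png

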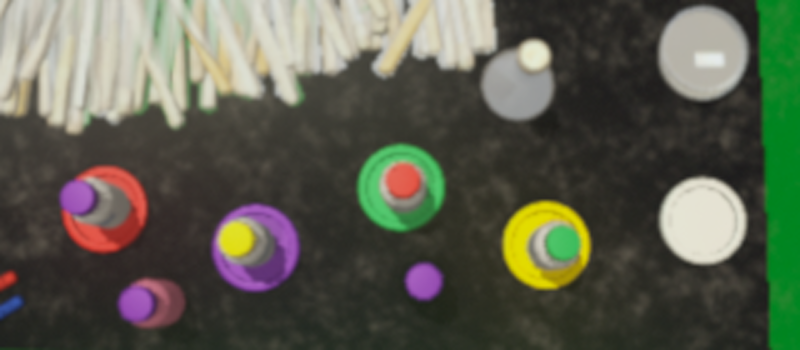

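View pics/sidec.png

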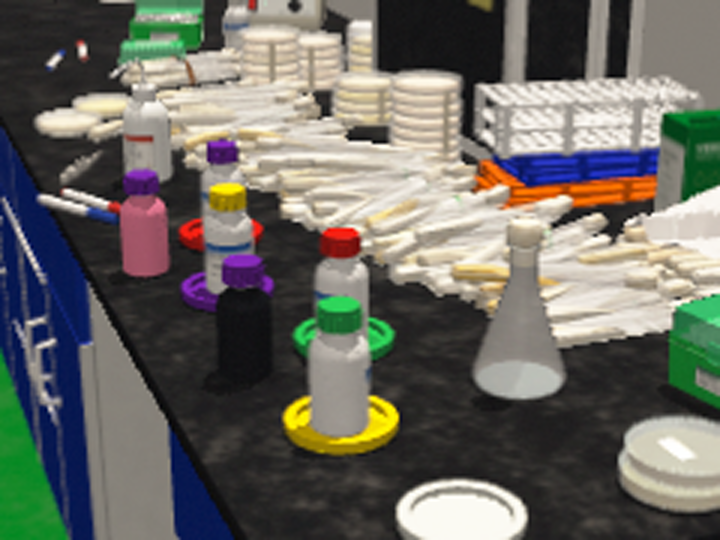

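The cycle is purple on red, yellow on purple, red on green and green on yellow, with white free at the far right. The pink and black bottles are look-alikes. Next I refine positions by colour in the top view.

```bash
cat >> h.py <<'E'
HUE=dict(red=[(0,8),(172,180)],yellow=[(24,34)],green=[(55,85)],purple=[(128,160)])
def blobs(p):
    """caps (at z=.108) and coasters (ring, z=.012) by colour in the top view"""
    hsv=cv2.cvtColor(np.ascontiguousarray(p),cv2.COLOR_RGB2HSV)
    for c,rs in HUE.items():
        m=np.zeros(p.shape[:2],np.uint8)
        for a,b in rs: m|=cv2.inRange(hsv,(a,70,50),(b,255,255))
        m[:120]=0;m[270:]=0;m[:,:100]=0;m[:,392:]=0
        for k in cv2.findContours(m,cv2.RETR_EXTERNAL,cv2.CHAIN_APPROX_NONE)[0]:
            (u,v),r=cv2.minEnclosingCircle(k)
            if r<5: continue
            M=cv2.moments(k)
            print(c,round(r,1),(round(u,1),round(v,1)),"cap",np.round(onplane("top",M["m10"]/M["m00"],M["m01"]/M["m00"],.108),4),"coaster",np.round(onplane("top",u,v,.012),4))
E
python3 - <<'E'
from h import *
p=cv2.imread("pics/top0.png")[:,:,::-1]; blobs(p)
hsv=cv2.cvtColor(np.ascontiguousarray(p),cv2.COLOR_RGB2HSV)[185:230,345:392]
m=((hsv[:,:,1]<60)&(hsv[:,:,2]>150)).astype(np.uint8)
k=max(cv2.findContours(m,0,1)[0],key=len);(u,v),r=cv2.minEnclosingCircle(k);print("white",r,onplane("top",u+345,v+185,.012))
E
```

```text
red 12.1 (152.0, 240.9) cap [0.4055 0.2217 0.108 ] coaster [0.4029 0.2564 0.012 ]
red 7.4 (251.0, 192.3) cap [ 0.5209 -0.0015  0.108 ] coaster [ 0.5319 -0.0009  0.012 ]
red 18.6 (131.6, 203.4) cap [0.488  0.2765 0.108 ] coaster [0.5005 0.3141 0.012 ]
yellow 7.6 (184.7, 215.4) cap [0.4653 0.1547 0.108 ] coaster [0.4701 0.1721 0.012 ]
yellow 23.0 (305.0, 221.0) cap [ 0.4611 -0.136   0.108 ] coaster [ 0.4572 -0.1422  0.012 ]
yellow 11.5 (249.5, 137.5) cap [0.6535 0.0027 0.108 ] coaster [0.679  0.0041 0.012 ]
green 145.6 (245.5, 264.5) cap [0.3499 0.0241 0.108 ] coaster [0.3444 0.0122 0.012 ]
green 7.2 (314.5, 217.0) cap [ 0.4629 -0.1517  0.108 ] coaster [ 0.4678 -0.1672  0.012 ]
green 18.2 (250.0, 194.7) cap [0.5155 0.0011 0.108 ] coaster [0.5255 0.0016 0.012 ]
purple 8.1 (144.1, 241.1) cap [0.4035 0.2502 0.108 ] coaster [0.402  0.2772 0.012 ]
purple 8.1 (259.1, 232.1) cap [ 0.4267 -0.0214  0.108 ] coaster [ 0.4278 -0.0227  0.012 ]
purple 18.3 (191.8, 218.8) cap [0.4573 0.1378 0.108 ] coaster [0.4613 0.1531 0.012 ]
purple 7.7 (120.6, 198.8) cap [0.5041 0.3108 0.108 ] coaster [0.5126 0.3442 0.012 ]
white 17.350074768066406 [ 0.49214387 -0.31738059  0.012     ]
```

Request:
arm_command(
  deltas=[
    [[1,-0.53,-0.76,0,0,0,-0.0757],[1,-0.53,-0.76,0,0,0,-0.0757],[1,-0.53,-0.76,0,0,0,-0.0757],[1,-0.53,-0.76,0,0,0,-0.0757],[1,-0.53,-0.76,0,0,0,-0.0757],[1,-0.53,-0.76,0,0,0,-0.0757]],
  ],
)

```text
t: 1.6
ee_pos: [0.2097, 0.5264, 0.2193]
tool_rot: [0.0, 0.001, 1.0, 0.001]
wrist_force: [0.3, 0.2, 0.4]
width: 0.995
gripper_force: 0.0
```

Request:
arm_command(
  deltas=[
    [[1,-0.6,-1,0,0,0,0],[1,-0.6,-1,0,0,0,0],[1,-0.6,-1,0,0,0,0],[1,-0.6,-1,0,0,0,0],[1,-0.6,-1,0,0,0,0]],
  ],
)

```text
t: 2.02
ee_pos: [0.3013, 0.374, 0.2189]
tool_rot: [0.0, 0.001, 1.0, -0.0]
wrist_force: [-0.4, 0.9, 0.7]
width: 1.002
gripper_force: 0.0
```

Request:
arm_command(
  deltas=[
    [[1,-0.6,-1,0,0,0,0],[1,-0.6,-1,0,0,0,0],[1,-0.6,-1,0,0,0,0],[1,-0.6,-1,0,0,0,0],[1,-0.6,-1,0,0,0,0]],
  ],
)

```text
t: 2.43
ee_pos: [0.3917, 0.2236, 0.2188]
tool_rot: [0.0, 0.001, 1.0, -0.0]
wrist_force: [0.1, -0.1, 0.2]
width: 1.0
gripper_force: 0.0
```

Request:
arm_command(
  deltas=[
    [[1,-0.4,-1,0,0,0,0],[1,-0.4,-1,0,0,0,0],[1,-0.4,-1,0,0,0,0],[1,-0.4,-1,0,0,0,0],[1,-0.4,-1,0,0,0,0]],
  ],
)

```text
t: 2.85
ee_pos: [0.4514, 0.0729, 0.2185]
tool_rot: [-0.0, 0.002, 1.0, -0.001]
wrist_force: [0.1, 0.0, -0.3]
width: 1.002
gripper_force: 0.0
```

Request:
arm_command(
  deltas=[
    [[1,0,-1,0,0,0,0],[1,0,-1,0,0,0,0],[1,0,-1,0,0,0,0],[1,0,-1,0,0,0,0],[1,0,-1,0,0,0,0]],
  ],
)

```text
t: 3.27
ee_pos: [0.4501, -0.076, 0.2185]
tool_rot: [-0.0, 0.001, 1.0, -0.0]
wrist_force: [0.2, 0.2, -0.5]
width: 1.0
gripper_force: 0.0
```

Request:
arm_command(
  deltas=[
    [[1,-0.087,-0.507,0.4,0,0,0],[1,-0.087,-0.507,0.4,0,0,0],[1,-0.087,-0.507,0.4,0,0,0],[1,-0.087,-0.507,0.4,0,0,0],[1,-0.087,-0.507,0.4,0,0,0]],
  ],
)

```text
t: 3.68
ee_pos: [0.463, -0.1486, 0.1586]
tool_rot: [-0.001, 0.0, 1.0, 0.0]
wrist_force: [0.4, -0.1, 1.4]
width: 0.999
gripper_force: 0.0
```

Run:
```python
from h import *
p,d=imaging.read_camera("top");cv2.imwrite("pics/t1.png",cv2.resize(p[150:260,240:400,::-1],None,fx=4,fy=4,interpolation=cv2.INTER_CUBIC))
p,d=imaging.read_camera("side");cv2.imwrite("pics/s1.png",cv2.resize(p[120:270,180:380,::-1],None,fx=3.5,fy=3.5,interpolation=cv2.INTER_CUBIC))
```

```text
(no output)
```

View pics/s1.png

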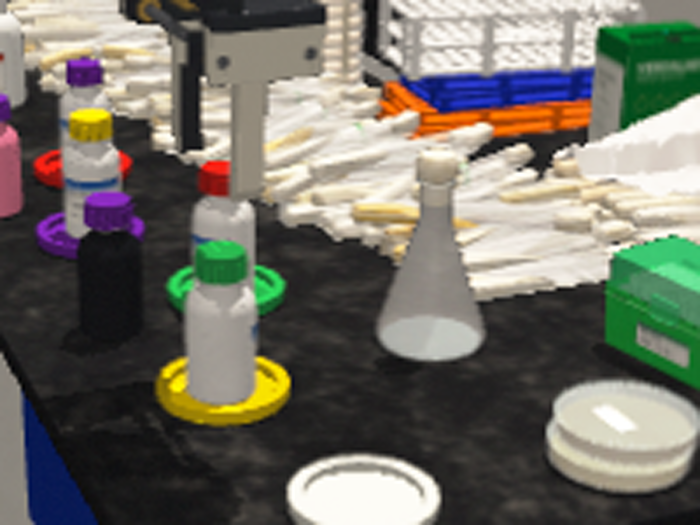

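The gripper straddles the green-capped bottle (around pixel 220,320 in the crop), so I descend and grip.

Request:
arm_command(
  deltas=[
    [[1,0,0,0.25,0,0,0],[1,0,0,0.5,0,0,0],[1,0,0,0.7,0,0,0],[1,0,0,0.82,0,0,0],[1,0,0,0.82,0,0,0],[1,0,0,0.82,0,0,0]],
  ],
  grip_force=20,
)

```text
t: 4.28
ee_pos: [0.463, -0.1486, 0.0367]
tool_rot: [0.0, -0.001, 1.0, 0.0]
wrist_force: [-0.1, -0.5, 1.1]
width: 0.998
gripper_force: 0.0
```

Request:
arm_command(
  deltas=[
    [[0,0,0,0,0,0,0],[0,0,0,0,0,0,0],[0,0,0,0,0,0,0],[0,0,0,0,0,0,0],[0,0,0,0,0,0,0],[0,0,0,0,0,0,0],[0,0,0,0,0,0,0],[0,0,0,0,0,0,0],[0,0,0,0,0,0,0],[0,0,0,0,0,0,0]],
  ],
)

```text
t: 5.12
ee_pos: [0.4626, -0.1498, 0.0358]
tool_rot: [0.0, 0.0, 1.0, -0.0]
wrist_force: [0.2, -2.8, 2.1]
width: 0.501
gripper_force: 20.0
```

Request:
arm_command(
  deltas=[
    [[0,0,0,-0.15,0,0,0],[0,0,0,-0.35,0,0,0],[0,0,0,-0.5,0,0,0],[0,0,-0.15,-0.5,0,0,0],[0,-0.1,-0.35,-0.5,0,0,0],[0,-0.2,-0.6,-0.5,0,0,0],[0,-0.2,-0.85,-0.5,0,0,0],[0,-0.2,-1,-0.5,0,0,0],[0,-0.2,-1,-0.5,0,0,0],[0,-0.2,-1,-0.5,0,0,0]],
  ],
)

```text
t: 5.95
ee_pos: [0.492, -0.3002, 0.1096]
tool_rot: [-0.001, 0.001, 1.0, 0.001]
wrist_force: [-0.5, 0.9, -1.6]
width: 0.496
gripper_force: 20.0
```

Request:
arm_command(
  deltas=[
    [[0,0,-0.11,0,0,0,0],[0,0,-0.11,0.15,0,0,0],[0,0,-0.11,0.3,0,0,0],[0,0,-0.11,0.4,0,0,0],[0,0,-0.11,0.45,0,0,0],[0,0,-0.11,0.485,0,0,0],[0,0,-0.11,0.485,0,0,0],[0,0,-0.11,0.485,0,0,0]],
  ],
)

```text
t: 6.62
ee_pos: [0.4928, -0.3161, 0.0387]
tool_rot: [0.0, -0.0, 1.0, -0.0]
wrist_force: [0.2, -0.2, -2.4]
width: 0.497
gripper_force: 20.0
```

Request:
arm_command(
  deltas=[
    [[0.6,0,0,0,0,0,0],[0.6,0,0,0,0,0,0],[1,0,0,0,0,0,0],[1,0,0,0,0,0,0],[1,0,0,0,0,0,0],[1,0,0,0,0,0,0],[1,0,0,0,0,0,0],[1,0,0,0,0,0,0],[1,0,0,0,0,0,0]],
  ],
)

```text
t: 7.37
ee_pos: [0.4925, -0.316, 0.0379]
tool_rot: [-0.0, -0.0, 1.0, 0.0]
wrist_force: [0.1, -0.6, 0.7]
width: 0.991
gripper_force: 0.0
```

Request:
arm_command(
  deltas=[
    [[1,0,0,-0.25,0,0,0],[1,0,0,-0.5,0,0,0],[1,0,0,-0.75,0,0,0],[1,0,0,-0.9,0,0,0],[1,0,0.25,-0.9,0,0,0],[1,0.1,0.5,-0.9,0,0,0],[1,0.2,0.75,-0.9,0,0,0],[1,0.2,1,-0.9,0,0,0],[1,0.2,1,-0.9,0,0,0]],
  ],
)

```text
t: 8.12
ee_pos: [0.462, -0.1617, 0.1734]
tool_rot: [0.001, -0.001, 1.0, 0.0]
wrist_force: [0.4, -1.4, 1.2]
width: 1.0
gripper_force: 0.0
```

Request:
arm_command(
  deltas=[
    [[1,0,1,0,0,0,0],[1,0,1,0,0,0,0],[1,0,1,0,0,0,0],[1,0,1,0,0,0,0],[1,0,1,0,0,0,0]],
  ],
)

```text
t: 8.53
ee_pos: [0.4624, -0.0126, 0.1731]
tool_rot: [0.0, -0.002, 1.0, 0.0]
wrist_force: [-0.5, -1.1, -1.3]
width: 1.0
gripper_force: 0.0
```

Run:
```python
from h import *
p,d=imaging.read_camera("top");cv2.imwrite("pics/t2.png",cv2.resize(p[150:260,240:400,::-1],None,fx=4,fy=4,interpolation=cv2.INTER_CUBIC))
blobs(p)
```

```text
red 12.1 (152.0, 240.9) cap [0.4055 0.222  0.108 ] coaster [0.4029 0.2565 0.012 ]
red 18.6 (131.6, 203.4) cap [0.488  0.2765 0.108 ] coaster [0.5005 0.3141 0.012 ]
yellow 7.6 (184.6, 215.4) cap [0.4653 0.1548 0.108 ] coaster [0.4702 0.1722 0.012 ]
yellow 17.4 (314.5, 219.0) cap [ 0.4566 -0.1608  0.108 ] coaster [ 0.4625 -0.1671  0.012 ]
yellow 7.9 (176.5, 150.5) cap [0.6178 0.1778 0.108 ] coaster [0.6429 0.1985 0.012 ]
yellow 11.5 (249.5, 137.5) cap [0.6529 0.0023 0.108 ] coaster [0.679  0.0041 0.012 ]
green 8.1 (383.0, 204.5) cap [ 0.4944 -0.3174  0.108 ] coaster [ 0.5012 -0.3503  0.012 ]
green 145.6 (245.5, 264.0) cap [ 0.4385 -0.0101  0.108 ] coaster [0.3457 0.0122 0.012 ]
purple 8.2 (144.1, 240.9) cap [0.4035 0.2503 0.108 ] coaster [0.4025 0.2774 0.012 ]
purple 18.0 (191.4, 218.7) cap [0.4511 0.1413 0.108 ] coaster [0.4617 0.1542 0.012 ]
purple 7.8 (120.6, 198.6) cap [0.5042 0.3108 0.108 ] coaster [0.5132 0.3442 0.012 ]
```

View pics/t2.png

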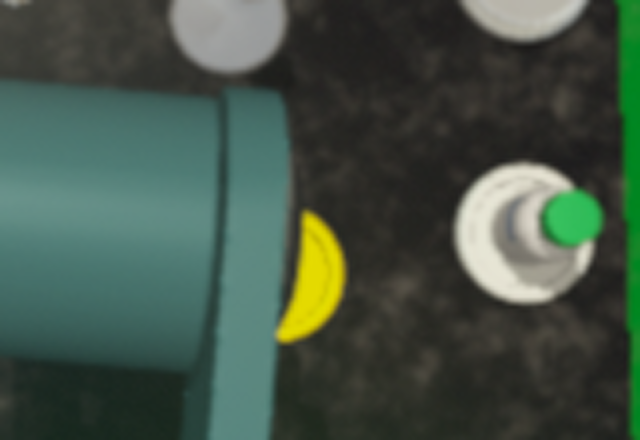

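Green is parked upright on the white coaster at (0.494, -0.317), pixel about (383,204). Next I go to the yellow bottle and measure the yellow coaster while the arm is clear.

Request:
arm_command(
  deltas=[
    [[1,0,1,0,0,0,0],[1,0,1,0,0,0,0],[1,0,1,0,0,0,0],[1,0,1,0,0,0,0],[1,0,1,0,0,0,0]],
  ],
)

```text
t: 9.0
ee_pos: [0.4626, 0.1365, 0.1728]
tool_rot: [-0.0, -0.001, 1.0, 0.0]
wrist_force: [-0.2, -1.2, -0.3]
width: 0.997
gripper_force: 0.0
```

Request:
arm_command(
  deltas=[
    [[1,-0.017,0.12,0,0,0,0],[1,-0.017,0.12,0.25,0,0,0],[1,-0.017,0.12,0.5,0,0,0],[1,-0.017,0.12,0.75,0,0,0],[1,-0.017,0.12,0.9,0,0,0],[1,-0.017,0.12,0.9,0,0,0],[1,-0.017,0.12,0.9,0,0,0]],
  ],
)

```text
t: 9.58
ee_pos: [0.4651, 0.1508, 0.0377]
tool_rot: [-0.001, 0.001, 1.0, -0.0]
wrist_force: [0.8, 1.1, 0.7]
width: 1.004
gripper_force: 0.0
```

Request:
arm_command(
  deltas=[
    [[0,0,0,0,0,0,0],[0,0,0,0,0,0,0],[0,0,0,0,0,0,0],[0,0,0,0,0,0,0],[0,0,0,0,0,0,0],[0,0,0,0,0,0,0],[0,0,0,0,0,0,0],[0,0,0,0,0,0,0],[0,0,0,0,0,0,0],[0,0,0,0,0,0,0]],
  ],
)

```text
t: 10.42
ee_pos: [0.4654, 0.1523, 0.0384]
tool_rot: [0.0, -0.0, 1.0, 0.0]
wrist_force: [0.1, 5.6, 4.4]
width: 0.488
gripper_force: 20.0
```

Run:
```python
from h import *
p,d=imaging.read_camera("top");cv2.imwrite("pics/t3.png",cv2.resize(p[150:260,180:380,::-1],None,fx=4,fy=4,interpolation=cv2.INTER_CUBIC))
hsv=cv2.cvtColor(p,cv2.COLOR_RGB2HSV)
m=cv2.inRange(hsv,(20,120,80),(36,255,255)); m[:190]=0;m[245:]=0;m[:,:270]=0;m[:,345:]=0
k=max(cv2.findContours(m,0,1)[0],key=len);(u,v),r=cv2.minEnclosingCircle(k);print("yellow",u,v,r,onplane("top",u,v,.01))
```

```text
yellow 308.17742919921875 217.5 18.45555305480957 [ 0.46649118 -0.15087314  0.01      ]
```

Request:
arm_command(
  deltas=[
    [[0,0,0,-0.15,0,0,0],[0,0,0,-0.35,0,0,0],[0,0,0,-0.6,0,0,0],[0,0,0,-0.85,0,0,0],[0,0,-0.1,-0.85,0,0,0],[0,0,-0.35,-0.85,0,0,0],[0,0,-0.6,-0.85,0,0,0],[0,0,-0.85,-0.85,0,0,0],[0,0,-1,-0.85,0,0,0],[0,0,-1,-0.85,0,0,0]],
  ],
)

```text
t: 11.3
ee_pos: [0.4644, -0.0016, 0.1648]
tool_rot: [-0.001, 0.002, 1.0, -0.001]
wrist_force: [0.0, 1.1, -2.6]
width: 0.488
gripper_force: 20.0
```

Request:
arm_command(
  deltas=[
    [[0,0,-0.25,0,0,0,0],[0,0,-0.5,0,0,0,0],[0,0,-0.75,0,0,0,0],[0,0,-1,0,0,0,0],[0,0,-1,0,0,0,0],[0,0,-1,0,0,0,0]],
  ],
)

```text
t: 11.8
ee_pos: [0.4645, -0.1493, 0.1645]
tool_rot: [-0.001, 0.001, 1.0, 0.0]
wrist_force: [0.3, 0.5, -2.3]
width: 0.489
gripper_force: 20.0
```

Request:
arm_command(
  deltas=[
    [[0,0,-0.015,0.2,0,0,0],[0,0,-0.015,0.4,0,0,0],[0,0,-0.015,0.6,0,0,0],[0,0,-0.015,0.72,0,0,0],[0,0,-0.015,0.8,0,0,0],[0,0,-0.015,0.835,0,0,0],[0,0,-0.015,0.835,0,0,0],[0,0,-0.015,0.835,0,0,0]],
  ],
)

```text
t: 12.47
ee_pos: [0.4656, -0.1501, 0.0411]
tool_rot: [0.0, -0.0, 1.0, -0.0]
wrist_force: [-0.0, -0.1, -1.9]
width: 0.487
gripper_force: 20.0
```

Request:
arm_command(
  deltas=[
    [[0.6,0,0,0,0,0,0],[0.6,0,0,0,0,0,0],[1,0,0,0,0,0,0],[1,0,0,0,0,0,0],[1,0,0,0,0,0,0],[1,0,0,0,0,0,0],[1,0,0,0,0,0,0],[1,0,0,0,0,0,0],[1,0,0,0,0,0,0]],
  ],
)

```text
t: 13.22
ee_pos: [0.465, -0.1503, 0.0401]
tool_rot: [-0.0, 0.0, 1.0, -0.0]
wrist_force: [0.2, -0.2, 0.5]
width: 0.993
gripper_force: 0.0
```

Request:
arm_command(
  deltas=[
    [[1,0,0,-0.25,0,0,0],[1,0,0,-0.5,0,0,0],[1,0,0,-0.75,0,0,0],[1,0,0,-0.9,0,0,0],[1,0,0.25,-0.9,0,0,0],[1,0,0.5,-0.9,0,0,0],[1,0,0.75,-0.9,0,0,0],[1,0,1,-0.9,0,0,0],[1,0,1,-0.9,0,0,0]],
  ],
)

```text
t: 13.97
ee_pos: [0.4647, 0.0045, 0.1753]
tool_rot: [0.0, -0.002, 1.0, 0.001]
wrist_force: [-0.1, -0.2, -0.3]
width: 1.002
gripper_force: 0.0
```

Request:
arm_command(
  deltas=[
    [[1,-0.1,1,0,0,0,0],[1,-0.1,1,0,0,0,0],[1,-0.1,1,0,0,0,0],[1,-0.1,1,0,0,0,0],[1,-0.1,1,0,0,0,0]],
  ],
)

```text
t: 14.38
ee_pos: [0.48, 0.1533, 0.1749]
tool_rot: [-0.0, -0.002, 1.0, 0.0]
wrist_force: [-0.1, -0.0, -0.4]
width: 0.998
gripper_force: 0.0
```

Request:
arm_command(
  deltas=[
    [[1,-0.15,1,0,0,0,0],[1,-0.15,1,0,0,0,0],[1,-0.15,1,0,0,0,0],[1,-0.15,1,0,0,0,0],[1,-0.15,1,0,0,0,0]],
  ],
)

```text
t: 14.8
ee_pos: [0.5027, 0.3029, 0.1744]
tool_rot: [-0.0, -0.001, 1.0, 0.0]
wrist_force: [0.4, 1.6, -0.5]
width: 0.999
gripper_force: 0.0
```

Run:
```python
from h import *
p,d=imaging.read_camera("top");cv2.imwrite("pics/t4.png",cv2.resize(p[150:260,110:390,::-1],None,fx=2.8,fy=2.8,interpolation=cv2.INTER_CUBIC))
blobs(p)
```

```text
red 12.1 (152.1, 241.0) cap [0.4052 0.2217 0.108 ] coaster [0.4027 0.2562 0.012 ]
red 18.1 (132.5, 204.0) cap [0.4789 0.2711 0.108 ] coaster [0.499  0.3116 0.012 ]
red 7.4 (251.0, 192.3) cap [ 0.5209 -0.0015  0.108 ] coaster [ 0.5319 -0.0009  0.012 ]
yellow 27.9 (303.8, 225.7) cap [ 0.4528 -0.1286  0.108 ] coaster [ 0.4451 -0.1391  0.012 ]
yellow 11.5 (249.5, 137.5) cap [0.6521 0.0031 0.108 ] coaster [0.679  0.0041 0.012 ]
green 143.1 (248.0, 263.5) cap [0.3512 0.0297 0.108 ] coaster [0.347  0.0057 0.012 ]
green 21.6 (102.5, 228.5) cap [0.4354 0.3494 0.108 ] coaster [0.4336 0.39   0.012 ]
green 8.3 (382.9, 204.6) cap [ 0.4943 -0.3173  0.108 ] coaster [ 0.5011 -0.35    0.012 ]
green 18.1 (249.9, 194.7) cap [0.5155 0.0012 0.108 ] coaster [0.5255 0.0019 0.012 ]
purple 7.9 (144.5, 241.5) cap [0.4036 0.2499 0.108 ] coaster [0.4011 0.2762 0.012 ]
purple 8.2 (259.1, 232.1) cap [ 0.4267 -0.0214  0.108 ] coaster [ 0.4279 -0.0225  0.012 ]
purple 18.3 (191.9, 218.5) cap [0.4579 0.1375 0.108 ] coaster [0.4622 0.1529 0.012 ]
```

View pics/t4.png

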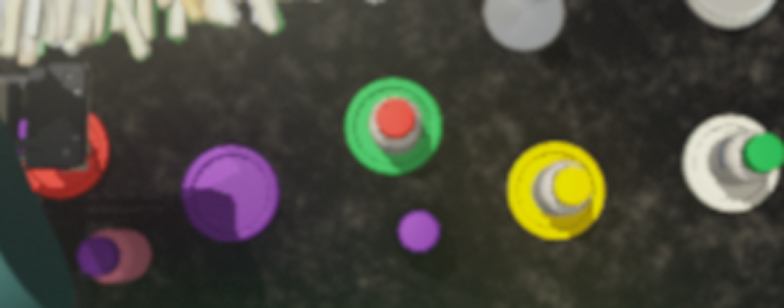

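Yellow stands upright near the centre of its coaster: cap at pixel about (314,216), coaster centre about (309,218). Now purple goes from the red coaster to the purple one.

Request:
arm_command(
  deltas=[
    [[1,-0.01,0.05,0,0,0,0],[1,-0.01,0.05,0.25,0,0,0],[1,-0.01,0.05,0.5,0,0,0],[1,-0.01,0.05,0.75,0,0,0],[1,-0.01,0.05,0.9,0,0,0],[1,-0.01,0.05,0.9,0,0,0],[1,-0.01,0.05,0.9,0,0,0]],
  ],
)

```text
t: 15.43
ee_pos: [0.504, 0.3062, 0.0402]
tool_rot: [-0.001, 0.001, 1.0, -0.0]
wrist_force: [0.2, 0.3, 0.8]
width: 0.998
gripper_force: 0.0
```

Request:
arm_command(
  deltas=[
    [[0,0,0,0,0,0,0],[0,0,0,0,0,0,0],[0,0,0,0,0,0,0],[0,0,0,0,0,0,0],[0,0,0,0,0,0,0],[0,0,0,0,0,0,0],[0,0,0,0,0,0,0],[0,0,0,0,0,0,0],[0,0,0,0,0,0,0],[0,0,0,0,0,0,0]],
  ],
)

```text
t: 16.27
ee_pos: [0.5042, 0.3077, 0.0407]
tool_rot: [0.0, -0.0, 1.0, 0.001]
wrist_force: [-1.9, 5.5, 6.0]
width: 0.484
gripper_force: 20.0
```

Request:
arm_command(
  deltas=[
    [[0,0,0,-0.15,0,0,0],[0,0,0,-0.35,0,0,0],[0,0,0,-0.6,0,0,0],[0,0,0,-0.85,0,0,0],[0,0,-0.1,-0.85,0,0,0],[0,0.1,-0.35,-0.85,0,0,0],[0,0.2,-0.6,-0.85,0,0,0],[0,0.28,-0.85,-0.85,0,0,0],[0,0.28,-1,-0.85,0,0,0],[0,0.28,-1,-0.85,0,0,0]],
  ],
)

```text
t: 17.1
ee_pos: [0.4613, 0.1537, 0.1673]
tool_rot: [0.0, 0.001, 1.0, -0.001]
wrist_force: [-0.1, 0.2, -2.5]
width: 0.487
gripper_force: 19.9
```

Request:
arm_command(
  deltas=[
    [[0,0,0,0.2,0,0,0],[0,0,0,0.4,0,0,0],[0,0,0,0.6,0,0,0],[0,0,0,0.72,0,0,0],[0,0,0,0.8,0,0,0],[0,0,0,0.84,0,0,0],[0,0,0,0.84,0,0,0],[0,0,0,0.84,0,0,0]],
  ],
)

```text
t: 17.77
ee_pos: [0.4624, 0.1574, 0.0422]
tool_rot: [0.0, -0.0, 1.0, 0.0]
wrist_force: [0.9, -0.5, -1.6]
width: 0.485
gripper_force: 20.0
```

Request:
arm_command(
  deltas=[
    [[0.6,0,0,0,0,0,0],[0.6,0,0,0,0,0,0],[1,0,0,0,0,0,0],[1,0,0,0,0,0,0],[1,0,0,0,0,0,0],[1,0,0,0,0,0,0],[1,0,0,0,0,0,0],[1,0,0,0,0,0,0],[1,0,0,0,0,0,0]],
  ],
)

```text
t: 18.52
ee_pos: [0.462, 0.1572, 0.0416]
tool_rot: [-0.0, 0.0, 1.0, -0.0]
wrist_force: [-0.5, 0.2, -0.1]
width: 0.994
gripper_force: 0.0
```

Request:
arm_command(
  deltas=[
    [[1,0,0,-0.25,0,0,0],[1,0,0,-0.5,0,0,0],[1,0,0,-0.75,0,0,0],[1,0,0,-0.9,0,0,0],[1,0,-0.25,-0.9,0,0,0],[1,-0.2,-0.5,-0.9,0,0,0],[1,-0.4,-0.75,-0.9,0,0,0],[1,-0.4,-1,-0.9,0,0,0],[1,-0.4,-1,-0.9,0,0,0]],
  ],
)

```text
t: 19.27
ee_pos: [0.5229, 0.0026, 0.1763]
tool_rot: [-0.0, 0.001, 1.0, -0.001]
wrist_force: [-0.5, 0.9, -0.2]
width: 0.997
gripper_force: 0.0
```

Run:
```python
from h import *
p,d=imaging.read_camera("top");cv2.imwrite("pics/t5.png",cv2.resize(p[150:260,110:390,::-1],None,fx=2.8,fy=2.8,interpolation=cv2.INTER_CUBIC))
print(readout.sense()["ee_pos"])
```

```text
[0.52254435 0.00379824 0.17630134]
```

View pics/t5.png

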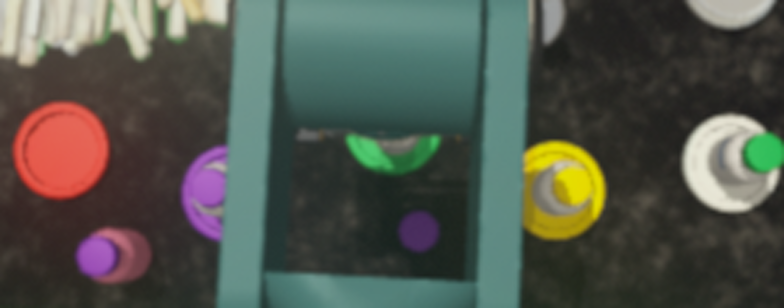

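Purple is on the purple coaster (around pixel 184,217), and the red coaster is empty at about (132,204). Now red.

Request:
arm_command(
  deltas=[
    [[1,0.01,-0.035,0,0,0,0],[1,0.01,-0.035,0.25,0,0,0],[1,0.01,-0.035,0.5,0,0,0],[1,0.01,-0.035,0.75,0,0,0],[1,0.01,-0.035,0.91,0,0,0],[1,0.01,-0.035,0.91,0,0,0],[1,0.01,-0.035,0.91,0,0,0]],
  ],
)

```text
t: 19.9
ee_pos: [0.5199, 0.0029, 0.0401]
tool_rot: [-0.001, -0.001, 1.0, 0.0]
wrist_force: [0.2, -0.5, 0.8]
width: 0.999
gripper_force: 0.0
```

Request:
arm_command(
  deltas=[
    [[0,0,0,0,0,0,0],[0,0,0,0,0,0,0],[0,0,0,0,0,0,0],[0,0,0,0,0,0,0],[0,0,0,0,0,0,0],[0,0,0,0,0,0,0],[0,0,0,0,0,0,0],[0,0,0,0,0,0,0],[0,0,0,0,0,0,0],[0,0,0,0,0,0,0]],
  ],
)

```text
t: 20.73
ee_pos: [0.5206, 0.0018, 0.0403]
tool_rot: [0.0, 0.0, 1.0, -0.0]
wrist_force: [0.4, -3.3, 1.9]
width: 0.492
gripper_force: 20.0
```

Request:
arm_command(
  deltas=[
    [[0,0,0,-0.15,0,0,0],[0,0,0,-0.35,0,0,0],[0,0,0,-0.6,0,0,0],[0,0,0,-0.85,0,0,0],[0,0,0.1,-0.85,0,0,0],[0,0,0.35,-0.85,0,0,0],[0,0,0.6,-0.85,0,0,0],[0,0,0.85,-0.85,0,0,0],[0,0,1,-0.85,0,0,0],[0,0,1,-0.85,0,0,0]],
  ],
)

```text
t: 21.57
ee_pos: [0.5199, 0.1556, 0.167]
tool_rot: [-0.001, -0.002, 1.0, 0.0]
wrist_force: [1.2, -0.3, -2.9]
width: 0.493
gripper_force: 19.9
```

Request:
arm_command(
  deltas=[
    [[0,0.05,0.25,0,0,0,0],[0,0.1,0.5,0,0,0,0],[0,0.13,0.75,0,0,0,0],[0,0.13,1,0,0,0,0],[0,0.13,1,0,0,0,0],[0,0.13,1,0,0,0,0]],
  ],
)

```text
t: 22.07
ee_pos: [0.5005, 0.303, 0.1668]
tool_rot: [-0.001, -0.001, 1.0, -0.0]
wrist_force: [0.2, -0.8, -2.1]
width: 0.497
gripper_force: 19.9
```

Request:
arm_command(
  deltas=[
    [[0,0,0.065,0.1,0,0,0],[0,0,0.065,0.3,0,0,0],[0,0,0.065,0.5,0,0,0],[0,0,0.065,0.7,0,0,0],[0,0,0.065,0.8,0,0,0],[0,0,0.065,0.84,0,0,0],[0,0,0.065,0.84,0,0,0],[0,0,0.065,0.84,0,0,0]],
  ],
)

```text
t: 22.73
ee_pos: [0.5014, 0.3107, 0.0419]
tool_rot: [0.0, 0.001, 1.0, -0.0]
wrist_force: [-0.2, -0.1, -2.8]
width: 0.494
gripper_force: 20.0
```

Request:
arm_command(
  deltas=[
    [[0.6,0,0,0,0,0,0],[0.6,0,0,0,0,0,0],[1,0,0,0,0,0,0],[1,0,0,0,0,0,0],[1,0,0,0,0,0,0],[1,0,0,0,0,0,0],[1,0,0,0,0,0,0],[1,0,0,0,0,0,0],[1,0,0,0,0,0,0]],
  ],
)

```text
t: 23.48
ee_pos: [0.501, 0.3117, 0.0416]
tool_rot: [-0.0, -0.0, 1.0, -0.0]
wrist_force: [0.3, -0.1, -0.5]
width: 0.994
gripper_force: 0.0
```

Request:
arm_command(
  deltas=[
    [[1,0,0,-0.25,0,0,0],[1,0,0,-0.5,0,0,0],[1,0,0,-0.75,0,0,0],[1,0,0,-0.9,0,0,0],[1,0,-0.25,-0.9,0,0,0],[1,0,-0.5,-0.9,0,0,0],[1,0,-0.75,-0.9,0,0,0],[1,0,-1,-0.9,0,0,0],[1,0,-1,-0.9,0,0,0]],
  ],
)

```text
t: 24.23
ee_pos: [0.501, 0.1571, 0.177]
tool_rot: [0.0, 0.002, 1.0, -0.001]
wrist_force: [-0.5, 0.4, 0.3]
width: 0.998
gripper_force: 0.0
```

Request:
arm_command(
  deltas=[
    [[1,0.05,-1,0,0,0,0],[1,0.05,-1,0,0,0,0],[1,0.05,-1,0,0,0,0],[1,0.05,-1,0,0,0,0],[1,0.05,-1,0,0,0,0]],
  ],
)

```text
t: 24.65
ee_pos: [0.4933, 0.0082, 0.1768]
tool_rot: [0.0, 0.002, 1.0, -0.0]
wrist_force: [0.1, 1.6, -0.4]
width: 0.998
gripper_force: 0.0
```

Request:
arm_command(
  deltas=[
    [[1,0,-1,0,0,0,0],[1,0,-1,0,0,0,0],[1,0,-1,0,0,0,0],[1,0,-1,0,0,0,0],[1,0,-1,0,0,0,0]],
  ],
)

```text
t: 25.07
ee_pos: [0.4935, -0.1415, 0.1765]
tool_rot: [-0.0, 0.002, 1.0, -0.0]
wrist_force: [0.6, 0.0, 1.0]
width: 1.003
gripper_force: 0.0
```

Request:
arm_command(
  deltas=[
    [[1,0,-1,0,0,0,0],[1,0,-1,0,0,0,0],[1,0,-1,0,0,0,0],[1,0,-1,0,0,0,0],[1,0,-1,0,0,0,0]],
  ],
)

```text
t: 25.48
ee_pos: [0.4936, -0.2912, 0.1761]
tool_rot: [-0.0, 0.001, 1.0, -0.0]
wrist_force: [1.3, 0.8, 0.2]
width: 1.0
gripper_force: 0.0
```

Run:
```python
from h import *
p,d=imaging.read_camera("top");cv2.imwrite("pics/t6.png",cv2.resize(p[150:260,110:390,::-1],None,fx=2.8,fy=2.8,interpolation=cv2.INTER_CUBIC))
print(readout.sense()["ee_pos"]); blobs(p)
```

```text
[ 0.49371066 -0.28917769  0.17612044]
red 12.3 (151.8, 240.5) cap [0.4059 0.2221 0.108 ] coaster [0.4039 0.257  0.012 ]
red 19.0 (131.2, 203.5) cap [0.4925 0.2838 0.108 ] coaster [0.5004 0.3152 0.012 ]
yellow 6.3 (310.0, 248.5) cap [ 0.3902 -0.1388  0.108 ] coaster [ 0.386  -0.1547  0.012 ]
yellow 24.9 (303.1, 221.7) cap [ 0.4554 -0.1296  0.108 ] coaster [ 0.4554 -0.1371  0.012 ]
yellow 7.9 (176.5, 150.5) cap [0.6164 0.1767 0.108 ] coaster [0.6429 0.1985 0.012 ]
yellow 12.2 (250.0, 137.0) cap [0.6532 0.0028 0.108 ] coaster [0.6804 0.0027 0.012 ]
green 10.0 (383.4, 262.6) cap [ 0.3514 -0.3147  0.108 ] coaster [ 0.349  -0.3475  0.012 ]
green 151.7 (245.0, 224.5) cap [ 0.3836 -0.0872  0.108 ] coaster [0.4474 0.0142 0.012 ]
green 18.4 (250.0, 194.8) cap [0.5151 0.001  0.108 ] coaster [0.5252 0.0017 0.012 ]
purple 8.2 (144.1, 241.1) cap [0.4035 0.2505 0.108 ] coaster [0.4021 0.2773 0.012 ]
purple 8.1 (259.1, 232.1) cap [ 0.4267 -0.0214  0.108 ] coaster [ 0.4278 -0.0227  0.012 ]
purple 18.3 (191.8, 218.9) cap [0.4574 0.1381 0.108 ] coaster [0.4612 0.1532 0.012 ]
```

View pics/t6.png

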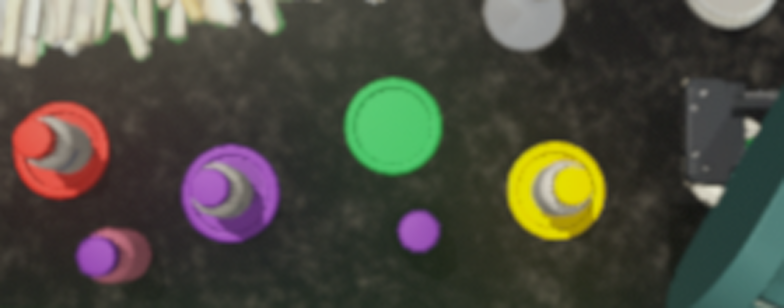

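Red, purple and yellow are all on their own coasters, with caps at pixels about (122,200), (185,216) and (314,216). The last move is green.

Request:
arm_command(
  deltas=[
    [[1,0,-0.18,0,0,0,0],[1,0,-0.18,0.25,0,0,0],[1,0,-0.18,0.5,0,0,0],[1,0,-0.18,0.75,0,0,0],[1,0,-0.18,0.91,0,0,0],[1,0,-0.18,0.91,0,0,0],[1,0,-0.18,0.91,0,0,0]],
  ],
)

```text
t: 26.12
ee_pos: [0.4938, -0.3137, 0.04]
tool_rot: [-0.001, -0.001, 1.0, 0.001]
wrist_force: [0.3, -0.0, 0.1]
width: 0.998
gripper_force: 0.0
```

Request:
arm_command(
  deltas=[
    [[0,0,0,0,0,0,0],[0,0,0,0,0,0,0],[0,0,0,0,0,0,0],[0,0,0,0,0,0,0],[0,0,0,0,0,0,0],[0,0,0,0,0,0,0],[0,0,0,0,0,0,0],[0,0,0,0,0,0,0],[0,0,0,0,0,0,0],[0,0,0,0,0,0,0]],
  ],
)

```text
t: 26.95
ee_pos: [0.4936, -0.3155, 0.0403]
tool_rot: [0.0, 0.0, 1.0, -0.0]
wrist_force: [0.6, -1.8, 2.3]
width: 0.492
gripper_force: 20.0
```

Request:
arm_command(
  deltas=[
    [[0,0,0,-0.15,0,0,0],[0,0,0,-0.35,0,0,0],[0,0,0,-0.6,0,0,0],[0,0,0,-0.9,0,0,0],[0,0,0.1,-0.9,0,0,0],[0,0,0.35,-0.9,0,0,0],[0,0,0.6,-0.9,0,0,0],[0,0,0.85,-0.9,0,0,0],[0,0,1,-0.9,0,0,0],[0,0,1,-0.9,0,0,0]],
  ],
)

```text
t: 27.78
ee_pos: [0.4933, -0.1617, 0.1749]
tool_rot: [0.0, -0.001, 1.0, 0.001]
wrist_force: [-0.4, -1.0, -1.4]
width: 0.493
gripper_force: 20.0
```

Request:
arm_command(
  deltas=[
    [[0,0,0.25,0,0,0,0],[0,-0.05,0.5,0,0,0,0],[0,-0.1,0.75,0,0,0,0],[0,-0.2,1,0,0,0,0],[0,-0.2,1,0,0,0,0],[0,-0.2,1,0,0,0,0]],
  ],
)

```text
t: 28.28
ee_pos: [0.5237, -0.0138, 0.1745]
tool_rot: [-0.0, -0.002, 1.0, 0.0]
wrist_force: [0.0, 0.0, -3.0]
width: 0.494
gripper_force: 20.0
```

Request:
arm_command(
  deltas=[
    [[0,0,0.09,0.1,0,0,0],[0,0,0.09,0.3,0,0,0],[0,0,0.09,0.5,0,0,0],[0,0,0.09,0.7,0,0,0],[0,0,0.09,0.84,0,0,0],[0,0,0.09,0.89,0,0,0],[0,0,0.09,0.89,0,0,0],[0,0,0.09,0.89,0,0,0]],
  ],
)

```text
t: 28.95
ee_pos: [0.5235, -0.0028, 0.0418]
tool_rot: [-0.0, 0.001, 1.0, -0.0]
wrist_force: [0.5, -0.4, -2.1]
width: 0.491
gripper_force: 20.0
```

Request:
arm_command(
  deltas=[
    [[0.6,0,0,0,0,0,0],[0.6,0,0,0,0,0,0],[1,0,0,0,0,0,0],[1,0,0,0,0,0,0],[1,0,0,0,0,0,0],[1,0,0,0,0,0,0],[1,0,0,0,0,0,0],[1,0,0,0,0,0,0],[1,0,0,0,0,0,0]],
  ],
)

```text
t: 29.7
ee_pos: [0.5235, -0.0018, 0.0417]
tool_rot: [0.0, -0.0, 1.0, 0.0]
wrist_force: [-0.3, -0.6, 0.2]
width: 0.996
gripper_force: 0.0
```

Request:
arm_command(
  deltas=[
    [[1,0,0,-0.25,0,0,0],[1,0,0,-0.5,0,0,0],[1,0,0,-0.75,0,0,0],[1,0,0,-1,0,0,0],[1,0,-0.25,-1,0,0,0],[1,0,-0.5,-1,0,0,0],[1,0,-0.75,-1,0,0,0],[1,0,-1,-1,0,0,0],[1,0,-1,-1,0,0,0]],
  ],
)

```text
t: 30.45
ee_pos: [0.5231, -0.1567, 0.1914]
tool_rot: [-0.0, 0.002, 1.0, -0.001]
wrist_force: [-0.1, 1.5, -0.2]
width: 1.001
gripper_force: 0.0
```

Request:
arm_command(
  deltas=[
    [[1,0,-1,-0.3,0,0,0],[1,0,-1,-0.3,0,0,0],[1,0,-1,-0.3,0,0,0],[1,0,-1,-0.3,0,0,0],[1,0,-1,-0.3,0,0,0],[1,0,-1,-0.3,0,0,0]],
  ],
)

```text
t: 30.95
ee_pos: [0.5234, -0.3029, 0.2365]
tool_rot: [-0.0, 0.001, 1.0, 0.0]
wrist_force: [-0.2, -0.5, -0.4]
width: 0.998
gripper_force: 0.0
```

Run:
```python
from h import *
p,d=imaging.read_camera("top");q,d=imaging.read_camera("side")
a=cv2.resize(p[150:260,110:390,::-1],(800,314),interpolation=cv2.INTER_CUBIC)
b=cv2.resize(q[130:260,150:390,::-1],(517,280),interpolation=cv2.INTER_CUBIC)
o=np.zeros((594,800,3),np.uint8);o[:314]=a;o[314:,:517]=b;cv2.imwrite("pics/f.png",o)
```

```text
(no output)
```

View pics/f.png

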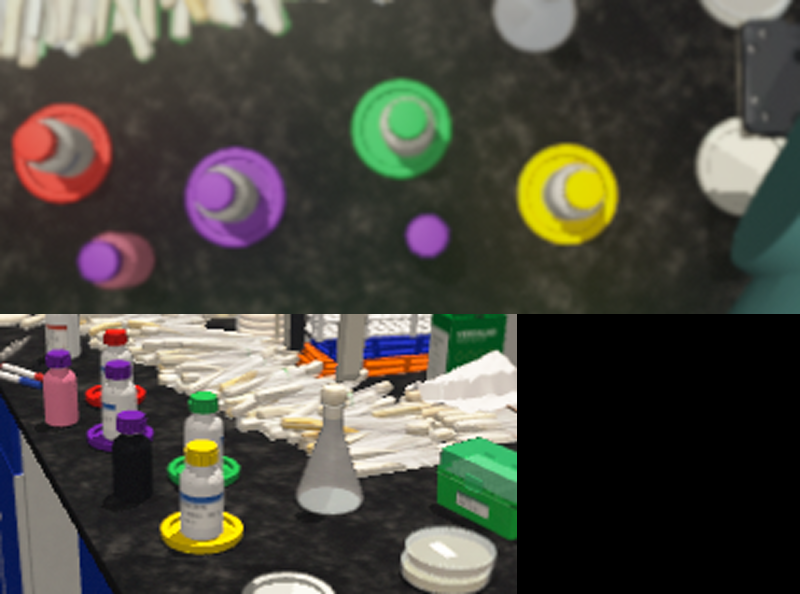

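All four bottles stand on their own coasters (caps at crop pixels (36,140), (215,189), (408,118) and (585,188)). White is empty and the flask has not moved, so I hand in.

```bash
python3 -c "
from workcell import robot; print(robot.finish_job())"
```

```text
the job is handed in; nothing more can be done
None
```

The job is handed in: in the last pictures all four bottles stand upright on the coasters of their cap colours, the white coaster is empty and the flask is where it was; no verdict was returned.

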